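# Lock the castle nut on the spindle stand

## Robot

A 7-joint arm with a two-finger parallel gripper is mounted at the origin on a cart in front of the work surface, level with it; the furniture and walls round the work are solid. World frame = base frame: x ahead of the robot, y to its left, z up, the work surface at z = 0. Lengths are in m, angles in degrees, forces in N, time in s.
With the tool pointing down it reaches from about 0.4 to 0.925 m from the base axis. Payload 4.1 kg.
Tool frame: the origin (TCP) lies midway between the tips of the shut fingers; the grasp point (between the pads) lies 19 mm behind it; y points along the fingers, z is the direction in which the jaws open and shut, and the axes are right-handed (so a half turn about y gives the same grasp; the last joint's range is limited). The gripper opens to 85 mm and grips with 20 to 120 N. Pads are 22 mm wide; open, the fingers measure 114 mm over their backs; the gripper's body (76 mm by 85 mm) begins 54 mm behind the grasp point. The pads swing forward as they close: fully open they stand 13 mm farther back than shut.
Start: joints at [69.729, 22.827, 2.584, 88.041, -1.071, 69.15, -2.905], TCP at [0.164, -0.629, 0.231] pointing down, gripper open.
Joint ranges: [-161.44, 161.44], [-28.35, 127.94], [-78.24, 83.42], [0, 140.83], [-78.03, 258.03], [13.02, 114.36], [-168.23, 168.23]. Speed limits (degrees/s): [147.25, 147.25, 180, 180, 180, 180, 180].

## Interface

Orientations are given as [roll, pitch, yaw] about the fixed x, y, z axes, in that order (R = Rz(yaw) Ry(pitch) Rx(roll)).
In Python, from station import monitor, cams, ctrl gives the robot as it stands.
- The arm moves only by the tool jog_arm, never from a script. Its argument "targets" is a list of rows, each an object of numbers: "tx", "ty", "tz": the shift along the tool's x, y, z in cm; "rx", "ry", "rz": the turn, a rotation vector about the tool's x, y, z in degrees; "fingers": the finger opening in cm, from 0 to 8.54. In form: [{"tx": .., "ty": .., "tz": .., "rx": .., "ry": .., "rz": .., "fingers": ..}, ...]. A call has 1 to 5 rows; each row is the pose to reach, as a shift and turn from the pose measured when the call began, along the tool's axes at that moment; what a row does not reach only later rows make up. A row lasts 1/12 s, in which the tool goes at most 41.7 mm and 7.16 degrees, less where a joint would pass 70% of its speed; a pose out of reach is approached as far as the arm can. A call with a gripper value outside its range is refused whole. The fingers move at their own pace and stop on an object; "squeeze" is the grip in N (left out, the last holds). Time passes only in rows, so rows that repeat a pose let the fingers close. It gives the time, the measured TCP pose, the force and the opening at its end, in the units of the state.
- monitor.read_state(): the state, without advancing time (a new reading comes with each control period).
- cams.camera(name): name is "scene" or "top" or "wrist"; returns the picture (400x640x3 uint8, blue, green, red); there is no depth.
- cams.calibration(name): a dict with "fx", "fy", "cx", "cy" (pixels), "k1" (the pictures are not rectified: a ray, as slopes to the right and down, at radius r is drawn at 1 + k1 r^2 times it, then the intrinsics apply), "R" (3x3) and "t" (3): a world point X has camera coordinates R X + t. Camera axes: x right, y down, z forward; pixel columns grow to the right and rows downward; lengths in m; the calibration is good to about 2 mm. A picture is of the moment at which its call begins: read the wrist's pose just before it. calibration takes no time and is no camera call; for the wrist camera it gives the pose at the moment of the call.
- ctrl.finish_job(): hands the job in, once; it reports no verdict.
The state is a dict: "clock": time; "qpos": joint angles; "dq": joint speeds; "joint_efforts": joint torques, N m; "tcp_pos": TCP position; "tcp_rot": TCP orientation; "wrist_force": force on the tool from outside, world axes, zero at the start; "ft_torque": the same for the moment, N m; "grip_width": finger opening in m.
Only numpy, scipy, OpenCV 4.12 (cv2) and the standard library are available. Lean on these libraries where they do the work, as an engineer would, in place of code of your own. Each camera call takes 0.05 s, during which the arm holds its last target. There are 200 camera calls.

## Task

Tighten the brass castle nut on the spindle stand clockwise (seen from above), only as far as the next slot that lines up with the spindle's cross hole: neither back it off to the slot before nor go on past that slot. Then take the locking pin from its rest, feel it gently, without forcing it, through the slot and the cross hole until its shoulder is home against the nut, and let go of it there. Leave the other things on the desk where they are.

Things in the scene. Friction and masses are not known exactly. Their poses are not given: they have to be found in the camera images.
- stand: Heavy grey stand fixed to the desk: base plate 130 x 130 x 14 mm, round hub narrowing to 32 mm radius at z = 40 mm, steel washer of 30 mm radius up to z = 44 mm, and an upright steel spindle, 28 mm thick, top at 93 mm. Origin: centre of its underside on the desk; z up along the spindle; x: the NOMINAL line of the spindle's cross hole, true only to 0.30 rad (see hole_centre).
- hole_centre (a point): Middle of the cross hole, on the spindle axis, 71 mm up; axes as stand. Level hole, 8 mm wide, 28 mm long, flat faces 14 mm from the axis; usable from either end. The spindle is clamped by hand: the true hole line is turned about the axis by up to 0.30 rad either way from the stand's x, fixed during the work, new each time. No reading gives it: see it in the slots or feel with the pin.
- castle_nut (a joint): Nut angle, rad; grows as the nut turns clockwise seen from above (tightening). 0: a slot lies along the stand's x, the nominal hole line. Starts near -0.62 to -0.42; the next slot to line up does so between -0.30 and 0.30, where the hole truly is; a slot every 60 degrees. Stiff (about 0.08 Nm), stays where left, no spring-back; can also be turned by pushing the pin sideways against a slot wall.
- nut_middle (a point): Point on the spindle axis (fixed to the stand, axes as the stand), 55 mm up, at mid-height of the plain flats of the brass hexagonal nut. Nut: 50 mm across flats, z = 44 to 80 mm; flats plain up to z = 64 mm; above, six slots 10 mm wide, open at the top, through the wall (15 to 25 mm from the axis), one in the middle of each flat, so the line through two opposite slots is square to two flats.
- pin_grip (a point): Locking pin, about 60 g: middle of its ribbed red grip (40 mm long, 12 mm wide, 16 mm high). x axis: along the pin from the grip to the tip; z up as it lies in the rest, where this point is 45 mm above the desk. From this point along x: grip to 20 mm, steel shoulder 16 mm in diameter from 20 to 24 mm, steel shank 7 mm in diameter from 24 mm to the slightly tapered tip at 80.5 mm.
- pin_home (a point): Point on the pin's centre line, 49 mm from the middle of the grip towards the tip (25 mm from the shoulder's face). With the pin fully home it lies at hole_centre.
- pin_rest: Aluminium rest fixed to the desk, base plate 120 x 50 x 8 mm; origin on the desk straight below the grip's middle, x axis as the pin. The shank lies in a 9 mm groove, open at the top, 37 to 67 mm along x, edges 48 mm up; a post carries the grip's tail 14 to 20 mm behind its middle. The pin lifts straight up; beside and below the grip's middle there is free room down to the base plate.
- brush: Brush with wooden handle, 38 x 202 x 12 mm, lying on the desk; leave it alone.
- pen_marker: Red and white marker pen, 17 x 135 x 16 mm, lying on the desk; leave it alone.
Not all that is in view belongs to the job. There is more than one size of the part that bears pin_grip; the job needs the larger.

How it is judged (in metres and radians):
At the end, for the whole second after the job is handed in: The pin is through the nut's slots and the cross hole with its shoulder within 4 mm of home against the nut, at rest and let go, and the nut stands at the next slot in line (distance between pin_home and hole_centre below 0.004 m and value of joint castle_nut between -0.5 and 0.5 rad and linear speed of pin below 0.02 m/s); the robot touches nothing.
It fails at once if the pin is forced: more than 30 N between the pin and the stand with its nut and spindle (contact force between pin and stand above 30 N).
It fails at once if the nut is backed off towards the slot before (value of joint castle_nut below -0.71 rad).
It fails at once if the nut is turned on past the slot that comes into line next (value of joint castle_nut above 0.6 rad).
It fails at once if the brush or the marker pen is moved by more than 20 mm (distance of any of brush, pen_marker from where it was at the start of the episode above 0.02 m).
It also fails if it takes over 72 s, if anything falls off the work surface, if the arm or the gripper's body presses on something with over 40 N, if the wrist force passes 120 N, or if a joint passes its speed limit or range.

## Working session

There is one attempt and no reset: what is moved stays moved. The work goes in short steps, Python scripts to look and compute and a tool call to move; the robot and the scene stay as the last step left them, time stands still between calls to the robot, and variables do not carry over. Pictures are saved under pics/ and viewed, about 8 in all and at most 12, crops included, and the job is handed in when it is done.

Besides the shell and the picture viewer there is one more tool, called after ">>>" as name([rows], argument=value, ...), one row to a line, values as JSON. jog_arm: Moves the arm, as the interface text tells. Its arguments: {"type":"object","properties":{"targets":{"type":"array"},"squeeze":{"type":"number"}},"required":["targets"]}

```bash
ls; mkdir -p pics; python3 - <<'E'
from station import monitor,cams
import cv2,numpy as np
for n in ("scene","top"):
    cv2.imwrite(f"pics/{n}0.png",cams.camera(n)); c=cams.calibration(n); print(n,{k:np.round(v,4).tolist() for k,v in c.items()})
print(monitor.read_state())
E
```

```text
pics
scene {'fx': 425.144, 'fy': 425.144, 'cx': 314.3552, 'cy': 199.0802, 'k1': 0.028, 'R': [[-0.8965, -0.4429, 0.008], [-0.3498, 0.6966, -0.6264], [0.2718, -0.5644, -0.7795]], 't': [0.569, 0.0711, 0.9151]}
top {'fx': 483.2426, 'fy': 483.2426, 'cx': 320.6606, 'cy': 199.7026, 'k1': 0.0188, 'R': [[0.0122, -0.9999, 0.0121], [-0.9993, -0.0126, -0.036], [0.0361, -0.0116, -0.9993]], 't': [0.214, 0.5318, 1.0931]}
{'clock': 0.1, 'qpos': array([69.72782179, 22.86824353,  2.57955889, 88.10797803, -1.06867658,
       69.14977246, -2.90299521]), 'dq': array([-0.0334752 , -0.15453638,  0.00029817, -0.1860695 ,  0.05195851,
       -0.18785784,  0.06880229]), 'joint_efforts': array([ 3.25151508e-03, -4.76264119e+01,  1.36997357e+00, -2.54946935e+01,
        1.18332251e-02,  5.11025733e-03,  1.54130754e-05]), 'tcp_pos': array([ 0.16371599, -0.62844904,  0.23035279]), 'tcp_rot': array([-9.01015045e+01, -9.30802280e-03, -1.65390047e+02]), 'wrist_force': array([0.36050349, 0.15374017, 0.45145391]), 'ft_torque': array([-0.04880932,  0.02166122,  0.01367564]), 'grip_width': 0.08544552417020063}
```

View pics/top0.png

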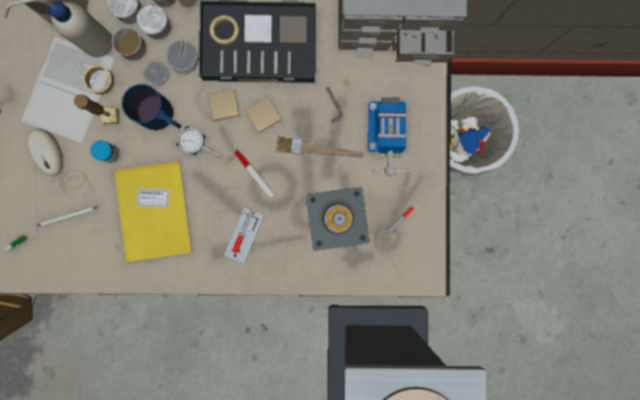

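View pics/scene0.png

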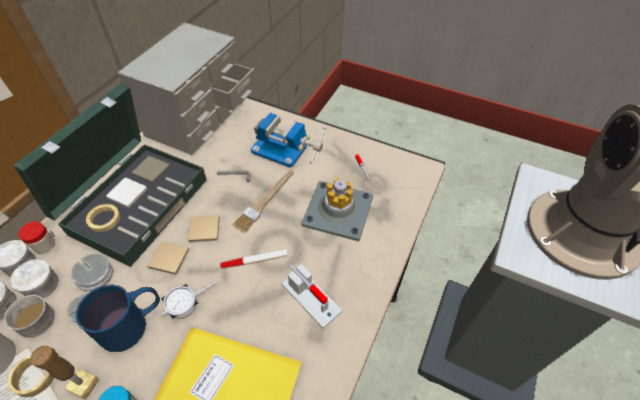

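Candidates for the pin: the red grip in the aluminium rest (top 238,243; scene 318,293) and a loose red-gripped pin on the desk (top 405,215; scene 361,163). The marker (top 240,158) is red as well. I'm choosing the one in the rest and checking it in a close crop.

```bash
cat > h.py <<'E'
from station import monitor,cams,ctrl
import cv2,numpy as np
from scipy.spatial.transform import Rotation as Ro
def K(c): return np.array([[c["fx"],0,c["cx"]],[0,c["fy"],c["cy"]],[0,0,1.]]),np.array([c["k1"],0,0,0.])
def w(c,uv,z):
    k,d=K(c);p=cv2.undistortPoints(np.array([[uv]],float),k,d)[0,0]
    R=np.array(c["R"]);t=np.array(c["t"]);o=-R.T@t;r=R.T@np.r_[p,1]
    return o+r*(z-o[2])/r[2]
def pix(c,X):
    k,d=K(c);return cv2.projectPoints(np.array(X,float).reshape(-1,3),cv2.Rodrigues(np.array(c["R"]))[0],np.array(c["t"]),k,d)[0][:,0]
def tool():
    s=monitor.read_state();return s["tcp_pos"],Ro.from_euler("xyz",s["tcp_rot"],degrees=True),s
E
python3 - <<'E'
from h import *
c=cams.calibration("top");im=cv2.imread("pics/top0.png")
for n,uv,z in [("spindle",(339,218),.093),("pl1",(307,196),.014),("pl2",(362,188),.014),("pl3",(368,242),.014),("pl4",(313,249),.014),("grip",(238,243),.053),("tip",(249,217),.048),("small",(405,215),.006),("r1",(240,208),.008),("r2",(262,213),.008),("r3",(247,262),.008),("r4",(225,256),.008)]: print(n,np.round(w(c,uv,z),4))
a=cv2.resize(im[178:278,210:310],(400,400),interpolation=2);b=cv2.resize(im[168:268,290:390],(400,400),interpolation=2)
s=cv2.imread("pics/scene0.png")
e=cv2.resize(s[140:240,300:400],(400,200*2),interpolation=2)
cv2.imwrite("pics/crop1.png",np.hstack([a,b]))
cv2.imwrite("pics/crop2.png",e)
E
```

```text
spindle [0.488  0.1826 0.093 ]
pl1 [0.5369 0.2517 0.014 ]
pl2 [0.5566 0.1271 0.014 ]
pl3 [0.4345 0.1124 0.014 ]
pl4 [0.4173 0.2366 0.014 ]
grip [0.431  0.3996 0.053 ]
tip [0.4878 0.3775 0.048 ]
small [0.4966 0.0275 0.006 ]
r1 [0.5079 0.4037 0.008 ]
r2 [0.4971 0.3536 0.008 ]
r3 [0.3859 0.3856 0.008 ]
r4 [0.3989 0.4355 0.008 ]
```

View pics/crop1.png

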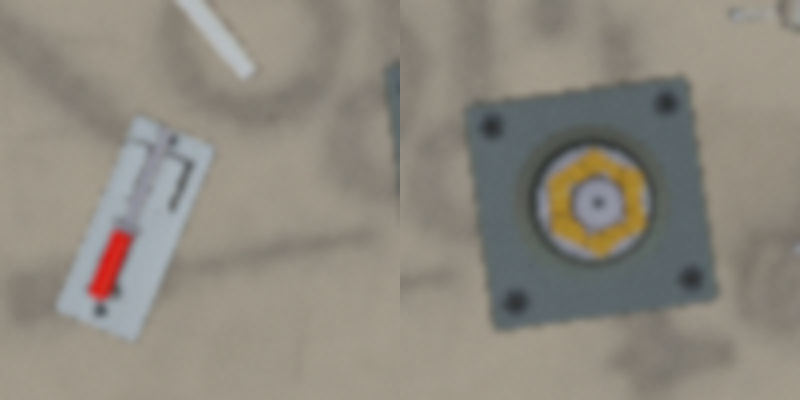

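The crop shows the rest holding a red-gripped pin (crop 112,265), which is the larger one. The nut is at (597,203) in the crop, with lobes near world ±x, so its slots are near 36° mod 60. I'll move above the stand for a close look.

```bash
cat >> h.py <<'E'
def plan(pos,yaw,tiltR=None):
    "yaw: world azimuth of tool z, tool y down"
    p,R,s=tool(); T=Ro.from_euler("xyz",[-90,0,yaw-90],degrees=True)
    if tiltR is not None: T=tiltR*T
    d=R.inv().apply(np.array(pos)-p)*100; r=(R.inv()*T).as_rotvec(degrees=True)
    print("t",np.round(d,2),"r",np.round(r,1),"| clock",round(s["clock"],2),"q",np.round(s["qpos"],0))
E
python3 -c "
from h import *
plan([.42,-.35,.25],-40);plan([.486,.182,.25],36)
c=cams.calibration('wrist');p,R,s=tool();Rc=np.array(c['R']);o=-Rc.T@np.array(c['t']);print('cam in tool',R.inv().apply(o-p),R.inv().apply(Rc.T[:,2]),R.inv().apply(Rc.T[:,0]),c['fx'])
"
```

```text
t [-31.82  -1.93 -20.48] r [  0.1 -35.4  -0. ] | clock 0.1 q [70. 23.  3. 88. -1. 69. -3.]
t [-51.63  -1.85 -70.3 ] r [ 1.000e-01 -1.114e+02 -1.000e-01] | clock 0.1 q [70. 23.  3. 88. -1. 69. -3.]
cam in tool [-0.06856802 -0.14156454  0.00039788] [ 0.27144764  0.96245268 -0.00101378] [4.32249869e-04 9.31416250e-04 9.99999473e-01] 293.62493515069576
```

>>> jog_arm([
  {"tx": -32, "ty": -2, "tz": -20.5, "ry": -35},
  {"tx": -32, "ty": -2, "tz": -20.5, "ry": -35},
  {"tx": -32, "ty": -2, "tz": -20.5, "ry": -35},
  {"tx": -32, "ty": -2, "tz": -20.5, "ry": -35},
  {"tx": -32, "ty": -2, "tz": -20.5, "ry": -35},
])

```text
$.targets[0]: bad value
```

```bash
python3 -c "
from h import *
plan([.45,-.2,.25],-20);plan([.486,.182,.25],36)"
```

```text
t [-38.51  -1.91 -34.24] r [  0.1 -55.4  -0. ] | clock 0.1 q [70. 23.  3. 88. -1. 69. -3.]
t [-51.63  -1.85 -70.3 ] r [ 1.000e-01 -1.114e+02 -1.000e-01] | clock 0.1 q [70. 23.  3. 88. -1. 69. -3.]
```

>>> jog_arm([
  {"tx": -32, "ty": -2, "tz": -20.5, "rx": 0, "ry": -35, "rz": 0, "fingers": 8.5},
  {"tx": -32, "ty": -2, "tz": -20.5, "rx": 0, "ry": -35, "rz": 0, "fingers": 8.5},
  {"tx": -32, "ty": -2, "tz": -20.5, "rx": 0, "ry": -35, "rz": 0, "fingers": 8.5},
  {"tx": -32, "ty": -2, "tz": -20.5, "rx": 0, "ry": -35, "rz": 0, "fingers": 8.5},
  {"tx": -32, "ty": -2, "tz": -20.5, "rx": 0, "ry": -35, "rz": 0, "fingers": 8.5},
])

```text
clock: 0.52
tcp_pos: [0.3057, -0.4742, 0.2416]
tcp_rot: [-90.1, 0.1, -130.1]
wrist_force: [-0.2, -0.2, 0.2]
grip_width: 0.0853
```

```bash
python3 -c "
from h import *
plan([.45,-.2,.25],-20);plan([.486,.182,.25],36)"
```

```text
t [-30.27  -0.79  -6.61] r [  0.1 -20.1  -0.1] | clock 0.52 q [60. 14. -8. 99.  2. 68. 11.]
t [-61.82  -0.71 -28.45] r [  0.1 -76.1  -0.1] | clock 0.52 q [60. 14. -8. 99.  2. 68. 11.]
```

>>> jog_arm([
  {"tx": -30, "ty": -0.8, "tz": -6.6, "rx": 0, "ry": -36, "rz": 0, "fingers": 8.5},
  {"tx": -30, "ty": -0.8, "tz": -6.6, "rx": 0, "ry": -36, "rz": 0, "fingers": 8.5},
  {"tx": -30, "ty": -0.8, "tz": -6.6, "rx": 0, "ry": -36, "rz": 0, "fingers": 8.5},
  {"tx": -30, "ty": -0.8, "tz": -6.6, "rx": 0, "ry": -36, "rz": 0, "fingers": 8.5},
  {"tx": -30, "ty": -0.8, "tz": -6.6, "rx": 0, "ry": -36, "rz": 0, "fingers": 8.5},
])

```text
clock: 0.93
tcp_pos: [0.4018, -0.2895, 0.2472]
tcp_rot: [-90.1, 0.1, -94.2]
wrist_force: [1.7, 0.2, 0.1]
grip_width: 0.0852
```

```bash
python3 -c "
from h import *
plan([.486,.182,.25],36)"
```

```text
t [-47.65  -0.19   4.91] r [  0.1 -40.2  -0.1] | clock 0.93 q [ 50.   7. -20. 107.   3.  67.  24.]
```

>>> jog_arm([
  {"tx": -47, "ty": 0, "tz": 4.9, "rx": 0, "ry": -35, "rz": 0, "fingers": 8.5},
  {"tx": -47, "ty": 0, "tz": 4.9, "rx": 0, "ry": -35, "rz": 0, "fingers": 8.5},
  {"tx": -47, "ty": 0, "tz": 4.9, "rx": 0, "ry": -35, "rz": 0, "fingers": 8.5},
  {"tx": -47, "ty": 0, "tz": 4.9, "rx": 0, "ry": -35, "rz": 0, "fingers": 8.5},
  {"tx": -47, "ty": 0, "tz": 4.9, "rx": 0, "ry": -35, "rz": 0, "fingers": 8.5},
])

```text
clock: 1.35
tcp_pos: [0.4379, -0.0846, 0.2475]
tcp_rot: [-90.0, 0.1, -58.9]
wrist_force: [1.6, -0.3, 0.3]
grip_width: 0.0854
```

```bash
python3 -c "
from h import *
plan([.486,.182,.20],36)"
```

```text
t [-20.34   4.79  17.89] r [ 0.  -4.9 -0.1] | clock 1.35 q [ 38.   2. -33. 112.   1.  66.  36.]
```

>>> jog_arm([
  {"tx": -20.3, "ty": 4.8, "tz": 17.9, "rx": 0, "ry": -5, "rz": 0, "fingers": 8.5},
  {"tx": -20.3, "ty": 4.8, "tz": 17.9, "rx": 0, "ry": -5, "rz": 0, "fingers": 8.5},
  {"tx": -20.3, "ty": 4.8, "tz": 17.9, "rx": 0, "ry": -5, "rz": 0, "fingers": 8.5},
  {"tx": -20.3, "ty": 4.8, "tz": 17.9, "rx": 0, "ry": -5, "rz": 0, "fingers": 8.5},
  {"tx": -20.3, "ty": 4.8, "tz": 17.9, "rx": 0, "ry": -5, "rz": 0, "fingers": 8.5},
])

```text
clock: 1.77
tcp_pos: [0.4742, 0.1171, 0.2114]
tcp_rot: [-90.0, 0.1, -53.9]
wrist_force: [0.8, -0.6, -0.3]
grip_width: 0.0846
```

>>> jog_arm([
  {"tx": -5.5, "ty": 1.3, "tz": 5, "rx": 0, "ry": 0, "rz": 0, "fingers": 8.5},
  {"tx": -5.5, "ty": 1.3, "tz": 5, "rx": 0, "ry": 0, "rz": 0, "fingers": 8.5},
  {"tx": -5.5, "ty": 1.3, "tz": 5, "rx": 0, "ry": 0, "rz": 0, "fingers": 8.5},
])

```text
clock: 2.02
tcp_pos: [0.4802, 0.1998, 0.1977]
tcp_rot: [-89.9, 0.5, -53.3]
wrist_force: [-0.2, 0.3, -0.2]
grip_width: 0.0849
```

```bash
python3 -c "
from h import *
plan([.486,.182,.20],36)
c=cams.calibration('wrist');im=cams.camera('wrist');cv2.imwrite('pics/w1.png',im)
print(pix(c,[[.487,.182,.093],[.487,.182,.08]]))"
```

```text
t [ 1.78 -0.24 -0.6 ] r [-0.1  0.7 -0.5] | clock 2.02 q [ 12.  15. -46. 107.  12.  63.  -2.]
[[310.23756415 218.06357084]
 [310.46808776 213.47171879]]
```

View pics/w1.png

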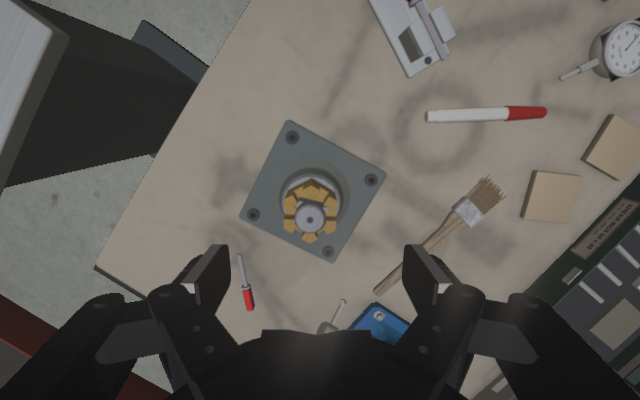

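The wrist view shows the nut with the spindle top at (311,218), matching the estimate. Next is a rectified crop at z=0.08 for the slot angle.

```bash
cat >> h.py <<'E'
def rect(im,c,ctr,z,half=.035,n=500):
    "top-down metric view, x world right, y world up"
    g=np.linspace(-half,half,n);X,Y=np.meshgrid(ctr[0]+g,ctr[1]-g)
    p=pix(c,np.stack([X,Y,np.full_like(X,z)],-1)).reshape(n,n,2).astype(np.float32)
    return cv2.remap(im,p[...,0],p[...,1],cv2.INTER_CUBIC)
E
python3 -c "
from h import *
c=cams.calibration('wrist');im=cv2.imread('pics/w1.png')
a=rect(im,c,(.487,.182),.08,n=400)
for k in range(12):
    t=np.radians(30*k);cv2.line(a,(int(200+165*np.cos(t)),int(200-165*np.sin(t))),(int(200+195*np.cos(t)),int(200-195*np.sin(t))),(0,0,255),1)
b=rect(im,c,(.487,.182),.014,half=.1,n=400)
cv2.imwrite('pics/r1.png',np.hstack([a,b]))
for uv in [(290,121),(386,177),(333,262),(240,217)]: print(w(c,uv,.014))
"
```

```text
[0.41981849 0.23019611 0.014     ]
[0.54244123 0.24467472 0.014     ]
[0.55869393 0.12469756 0.014     ]
[0.43545906 0.10598285 0.014     ]
```

View pics/r1.png

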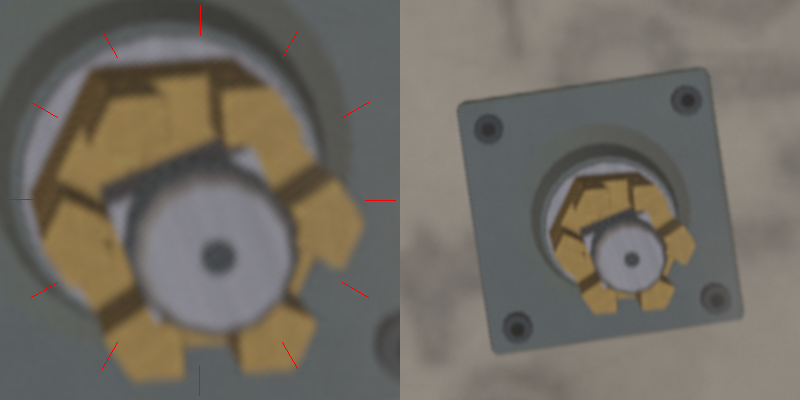

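```bash
python3 -c "
from h import *
plan([.487,.182,.10],35)
plan([.487,.182,.047],35)"
```

```text
t [ 1.52  9.77 -0.29] r [ 0.   1.5 -0.3] | clock 2.07 q [ 13.  15. -46. 107.  12.  63.  -2.]
t [ 1.54 15.07 -0.29] r [ 0.   1.5 -0.3] | clock 2.07 q [ 13.  15. -46. 107.  12.  63.  -2.]
```

>>> jog_arm([
  {"tx": 1.54, "ty": 7, "tz": -0.29, "rx": 0, "ry": 1.5, "rz": -0.3, "fingers": 8.5},
  {"tx": 1.54, "ty": 7, "tz": -0.29, "rx": 0, "ry": 1.5, "rz": -0.3, "fingers": 8.5},
  {"tx": 1.54, "ty": 10, "tz": -0.29, "rx": 0, "ry": 1.5, "rz": -0.3, "fingers": 8.5},
  {"tx": 1.54, "ty": 13, "tz": -0.29, "rx": 0, "ry": 1.5, "rz": -0.3, "fingers": 8.5},
  {"tx": 1.54, "ty": 14.9, "tz": -0.29, "rx": 0, "ry": 1.5, "rz": -0.3, "fingers": 8.5},
])

```text
clock: 2.48
tcp_pos: [0.4855, 0.1791, 0.0457]
tcp_rot: [-90.3, -0.0, -55.1]
wrist_force: [0.4, -0.3, -0.1]
grip_width: 0.0852
```

```bash
python3 -c "
from h import *
plan([.487,.182,.047],35)
p,R,s=tool();print(s['tcp_pos'],s['wrist_force'])
c=cams.calibration('wrist');im=cams.camera('wrist');cv2.imwrite('pics/w2.png',im);print(pix(c,[.487,.182,.093]))"
```

```text
t [-0.15 -0.13  0.29] r [ 0.3 -0.1  0. ] | clock 2.48 q [  7.  27. -40. 115.  24.  47. -11.]
[0.48547574 0.17907825 0.04571437] [ 0.44495847 -0.27576727 -0.11589725]
[[323.97671672 302.54609712]]
```

View pics/w2.png

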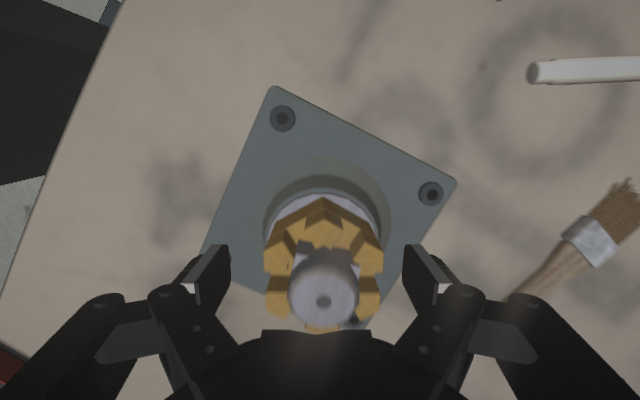

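The spindle top is at (323,302), predicted (324,302.5), and the nut's flats face the jaws. I'll correct by 3 mm and close.

>>> jog_arm([
  {"tx": -0.15, "ty": -0.1, "tz": 0.3, "rx": 0, "ry": 0, "rz": 0, "fingers": 8},
  {"tx": -0.15, "ty": -0.1, "tz": 0.3, "rx": 0, "ry": 0, "rz": 0, "fingers": 6},
  {"tx": -0.15, "ty": -0.1, "tz": 0.3, "rx": 0, "ry": 0, "rz": 0, "fingers": 4.8},
  {"tx": -0.15, "ty": -0.1, "tz": 0.3, "rx": 0, "ry": 0, "rz": 0, "fingers": 4.8},
  {"tx": -0.15, "ty": -0.1, "tz": 0.3, "rx": 0, "ry": 0, "rz": 0, "fingers": 4.8},
], squeeze=40)

```text
clock: 2.95
tcp_pos: [0.4871, 0.182, 0.0462]
tcp_rot: [-90.3, 0.0, -55.1]
wrist_force: [1.3, -0.4, 4.8]
grip_width: 0.0496
```

>>> jog_arm([
  {"tx": 0, "ty": 0, "tz": 0, "rx": 0, "ry": 0, "rz": 0, "fingers": 4.5},
  {"tx": 0, "ty": 0, "tz": 0, "rx": 0, "ry": 0, "rz": 0, "fingers": 4.5},
])

```text
clock: 3.12
tcp_pos: [0.4871, 0.182, 0.0462]
tcp_rot: [-90.3, 0.0, -55.1]
wrist_force: [0.5, 0.5, -4.5]
grip_width: 0.0493
```

```bash
python3 -c "
from h import *
plan([.487,.182,.047],7.6)
p,R,s=tool();print(s['wrist_force'],s['ft_torque'])"
```

```text
t [-0.01 -0.08 -0.01] r [ 0.3 27.3  0.1] | clock 3.12 q [  7.  27. -40. 115.  24.  47. -11.]
[ 0.4789025   0.47135808 -4.50440769] [ 0.24382474 -0.393154   -0.05676846]
```

>>> jog_arm([
  {"tx": 0, "ty": 0, "tz": 0, "rx": 0, "ry": 6, "rz": 0, "fingers": 4.5},
  {"tx": 0, "ty": 0, "tz": 0, "rx": 0, "ry": 12, "rz": 0, "fingers": 4.5},
  {"tx": 0, "ty": 0, "tz": 0, "rx": 0, "ry": 18, "rz": 0, "fingers": 4.5},
  {"tx": 0, "ty": 0, "tz": 0, "rx": 0, "ry": 23, "rz": 0, "fingers": 4.5},
  {"tx": 0, "ty": 0, "tz": 0, "rx": 0, "ry": 27, "rz": 0, "fingers": 4.5},
])

```text
clock: 3.53
tcp_pos: [0.4875, 0.1821, 0.0462]
tcp_rot: [-90.2, -0.1, -82.3]
wrist_force: [3.7, 0.6, -4.8]
grip_width: 0.0491
```

>>> jog_arm([
  {"tx": 0, "ty": 0, "tz": 0, "rx": 0, "ry": 0.3, "rz": 0, "fingers": 4.5},
  {"tx": 0, "ty": 0, "tz": 0, "rx": 0, "ry": 0, "rz": 0, "fingers": 7},
  {"tx": 0, "ty": 0, "tz": 0, "rx": 0, "ry": 0, "rz": 0, "fingers": 8.5},
  {"tx": 0, "ty": -3, "tz": 0, "rx": 0, "ry": 0, "rz": 0, "fingers": 8.5},
  {"tx": 0, "ty": -7, "tz": 0, "rx": 0, "ry": 0, "rz": 0, "fingers": 8.5},
])

```text
clock: 3.95
tcp_pos: [0.4848, 0.1809, 0.1143]
tcp_rot: [-90.7, -0.2, -82.2]
wrist_force: [0.6, 0.5, 0.1]
grip_width: 0.0848
```

```bash
python3 -c "
from h import *
# camera view pose: camera at dist D, elev E from hole, azimuth yaw+180
def view(yaw,E,D):
    a=np.radians(yaw);h=np.array([.487,.182,.071]);e=np.radians(E)
    cam=h+D*np.array([-np.cos(e)*np.cos(a),-np.cos(e)*np.sin(a),np.sin(e)])
    tilt=Ro.from_rotvec(np.radians(90-E-15.7)*np.array([np.sin(a),-np.cos(a),0]))
    T=tilt*Ro.from_euler('xyz',[-90,0,yaw],degrees=True)
    tcp=cam-T.apply([-.0686,-.1416,0]);print('tcp',tcp.round(3));plan(tcp,yaw+90,tilt)
view(7.6,45,.14);view(7.6,50,.16);view(187.6,45,.14)
"
```

```text
tcp [0.517 0.186 0.08 ]
t [-0.07  3.38  3.29] r [ 23.6 -87.5 -23.4] | clock 3.95 q [  5.  20. -36. 112.  15.  53. -31.]
tcp [0.505 0.184 0.093]
t [-0.07  2.13  2.06] r [ 19.7 -88.2 -19.5] | clock 3.95 q [  5.  20. -36. 112.  15.  53. -31.]
tcp [0.457 0.178 0.08 ]
t [-0.09  3.45 -2.73] r [-22.6  88.1 -22.3] | clock 3.95 q [  5.  20. -36. 112.  15.  53. -31.]
```

>>> jog_arm([
  {"tx": 0, "ty": -3, "tz": 0, "rx": 0, "ry": -35.5, "rz": 0, "fingers": 8.5},
  {"tx": 0, "ty": -3, "tz": 0, "rx": 0, "ry": -35.5, "rz": 0, "fingers": 8.5},
  {"tx": 0, "ty": -3, "tz": 0, "rx": 0, "ry": -35.5, "rz": 0, "fingers": 8.5},
  {"tx": 0, "ty": -3, "tz": 0, "rx": 0, "ry": -35.5, "rz": 0, "fingers": 8.5},
  {"tx": 0, "ty": -3, "tz": 0, "rx": 0, "ry": -35.5, "rz": 0, "fingers": 8.5},
])

```text
clock: 4.37
tcp_pos: [0.485, 0.1808, 0.1449]
tcp_rot: [-90.7, 0.2, -46.3]
wrist_force: [-0.9, 0.7, -0.7]
grip_width: 0.0848
```

>>> jog_arm([
  {"tx": 0, "ty": 0, "tz": 0, "rx": 0, "ry": -35.5, "rz": 0, "fingers": 8.5},
  {"tx": 0, "ty": 0, "tz": 0, "rx": 0, "ry": -35.5, "rz": 0, "fingers": 8.5},
  {"tx": 0, "ty": 0, "tz": 0, "rx": 0, "ry": -35.5, "rz": 0, "fingers": 8.5},
  {"tx": 0, "ty": 0, "tz": 0, "rx": 0, "ry": -35.5, "rz": 0, "fingers": 8.5},
  {"tx": 0, "ty": 0, "tz": 0, "rx": 0, "ry": -35.5, "rz": 0, "fingers": 8.5},
])

```text
clock: 4.78
tcp_pos: [0.4849, 0.1807, 0.1453]
tcp_rot: [-90.4, 0.5, -10.5]
wrist_force: [0.0, -0.4, 0.5]
grip_width: 0.0848
```

```bash
cat >> h.py <<'E'
def view(yaw,E,D):
    a=np.radians(yaw);h=np.array([.487,.182,.071]);e=np.radians(E)
    cam=h+D*np.array([-np.cos(e)*np.cos(a),-np.cos(e)*np.sin(a),np.sin(e)])
    tilt=Ro.from_rotvec(np.radians(90-E-15.7)*np.array([np.sin(a),-np.cos(a),0]))
    T=tilt*Ro.from_euler('xyz',[-90,0,yaw],degrees=True)
    tcp=cam-T.apply([-.0686,-.1416,0]);print('tcp',tcp.round(3));plan(tcp,yaw+90,tilt)
E
python3 -c "
from h import *
view(7.6,50,.16);print(tool()[2]['tcp_rot'])
"
```

```text
tcp [0.505 0.184 0.093]
t [1.94 5.23 0.76] r [  4.2 -17.7 -24.7] | clock 4.78 q [ 17.  21. -52. 110.  19.  59.  37.]
[-90.4324911    0.5498505  -10.48574996]
```

>>> jog_arm([
  {"tx": 1.9, "ty": 1, "tz": 0.8, "rx": 4.2, "ry": -17.7, "rz": -24.7, "fingers": 8.5},
  {"tx": 1.9, "ty": 1, "tz": 0.8, "rx": 4.2, "ry": -17.7, "rz": -24.7, "fingers": 8.5},
  {"tx": 1.9, "ty": 2, "tz": 0.8, "rx": 4.2, "ry": -17.7, "rz": -24.7, "fingers": 8.5},
  {"tx": 1.9, "ty": 3.5, "tz": 0.8, "rx": 4.2, "ry": -17.7, "rz": -24.7, "fingers": 8.5},
  {"tx": 1.9, "ty": 4.5, "tz": 0.8, "rx": 4.2, "ry": -17.7, "rz": -24.7, "fingers": 8.5},
])

```text
clock: 5.2
tcp_pos: [0.5007, 0.1833, 0.0984]
tcp_rot: [-90.2, -24.3, 8.0]
wrist_force: [-0.0, -1.3, -0.2]
grip_width: 0.0851
```

>>> jog_arm([
  {"tx": 0, "ty": 0, "tz": 0, "rx": 0, "ry": 0, "rz": 0, "fingers": 8.5},
  {"tx": 0, "ty": 0, "tz": 0, "rx": 0, "ry": 0, "rz": 0, "fingers": 8.5},
])

```text
clock: 5.37
tcp_pos: [0.4994, 0.1827, 0.098]
tcp_rot: [-90.4, -24.2, 8.1]
wrist_force: [0.3, 0.5, 0.3]
grip_width: 0.0848
```

```bash
python3 -c "
from h import *
view(7.6,50,.16)
c=cams.calibration('wrist');im=cams.camera('wrist');cv2.imwrite('pics/w3.png',im)
np.save('c3.npy',c)
p=pix(c,[.487,.182,.071])[0];print(p)
x,y=p.astype(int);f=im[max(0,y-50):y+50,x-66:x+66]
cv2.imwrite('pics/w3c.png',cv2.resize(f,None,fx=6,fy=6,interpolation=2))
print(x-66,max(0,y-50))"
```

```text
tcp [0.505 0.184 0.093]
t [0.29 0.71 0.09] r [ 0.2  0.4 -0.1] | clock 5.37 q [ 11.  14. -46. 129.  48.  27.  25.]
[318.49971991 200.64045765]
252 150
```

View pics/w3c.png

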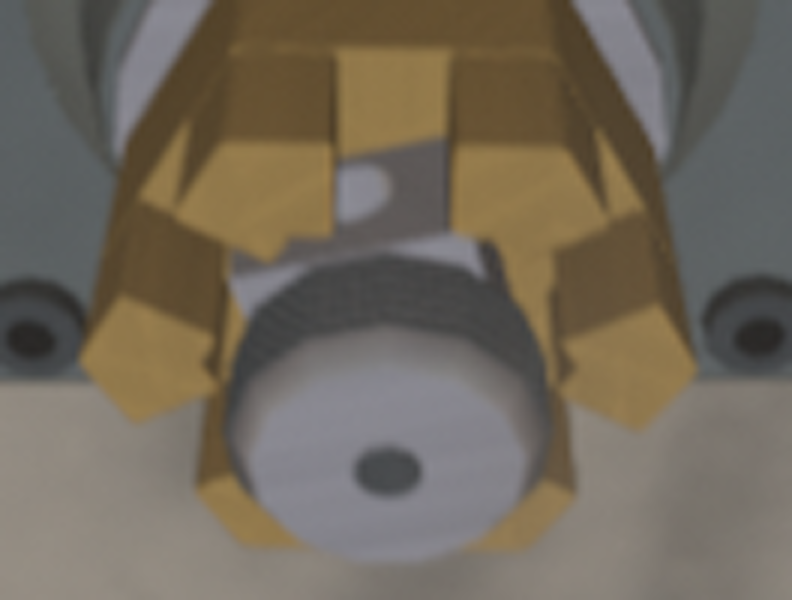

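The hole shows as a bright disc at (362,192) in the crop, partly hidden by the left slot wall, with its right edge at x≈390; the slot spans 335 to 448. Next I'll compute the hole angle from this.

```bash
python3 -c "
from h import *
c=np.load('c3.npy',allow_pickle=True).item()
f=lambda x,y:(252+x/6-.42,150+y/6-.42)
for d in (8,12,16,20,24,28):
    t=np.radians(d);n=-np.array([np.cos(t),np.sin(t)]);l=np.array([np.sin(t),-np.cos(t)])*-1
    pts=[np.r_[np.array([.487,.182])+.014*n+s*l,z] for s,z in [(0,.071),(.004,.071),(0,.075),(0,.067)]]
    print(d,[tuple(((np.array(q)-[252-.42,150-.42])*6).round(0)) for q in pix(c,pts)])
A=w(c,f(337,163),.064);B=w(c,f(446,138),.064);print(A,B,'face dir',np.degrees(np.arctan2(*(B-A)[1::-1])))
L=[w(c,f(333,143),.08),w(c,f(448,143),.08)];print('slot outer top',L, (L[0]+L[1])/2)
print('spindle top centre',w(c,f(388,471),.093))
"
```

```text
8 [(np.float64(402.0), np.float64(188.0)), (np.float64(446.0), np.float64(188.0)), (np.float64(402.0), np.float64(215.0)), (np.float64(402.0), np.float64(162.0))]
12 [(np.float64(391.0), np.float64(189.0)), (np.float64(436.0), np.float64(186.0)), (np.float64(391.0), np.float64(216.0)), (np.float64(391.0), np.float64(163.0))]
16 [(np.float64(381.0), np.float64(189.0)), (np.float64(425.0), np.float64(185.0)), (np.float64(380.0), np.float64(216.0)), (np.float64(381.0), np.float64(163.0))]
20 [(np.float64(370.0), np.float64(191.0)), (np.float64(413.0), np.float64(184.0)), (np.float64(369.0), np.float64(218.0)), (np.float64(370.0), np.float64(165.0))]
24 [(np.float64(359.0), np.float64(193.0)), (np.float64(402.0), np.float64(183.0)), (np.float64(359.0), np.float64(220.0)), (np.float64(360.0), np.float64(167.0))]
28 [(np.float64(349.0), np.float64(196.0)), (np.float64(391.0), np.float64(184.0)), (np.float64(348.0), np.float64(223.0)), (np.float64(350.0), np.float64(170.0))]
[0.47621388 0.17431331 0.064     ] [0.47193829 0.18401596 0.064     ] face dir 113.7812562548694
slot outer top [array([0.46274973, 0.17277507, 0.08      ]), array([0.46141434, 0.18213845, 0.08      ])] [0.46208204 0.17745676 0.08      ]
spindle top centre [0.4869787 0.180784  0.093    ]
```

Both the hole edge and the face line put the hole at about 24° world, which is castle_nut ≈ -0.29 and within range. The nut is now near 7.6°, so I'll regrip at 67.6° and bring it to 84°.

```bash
python3 -c "
from h import *
plan([.487,.1815,.125],67.6)"
```

```text
t [-0.24 -2.94 -0.03] r [-6.2 29.9 23.8] | clock 5.42 q [ 11.  14. -46. 129.  48.  27.  25.]
```

>>> jog_arm([
  {"tx": -0.2, "ty": -2.9, "tz": 0, "rx": -6.2, "ry": 29.9, "rz": 23.8, "fingers": 8.5},
  {"tx": -0.2, "ty": -2.9, "tz": 0, "rx": -6.2, "ry": 29.9, "rz": 23.8, "fingers": 8.5},
  {"tx": -0.2, "ty": -2.9, "tz": 0, "rx": -6.2, "ry": 29.9, "rz": 23.8, "fingers": 8.5},
  {"tx": -0.2, "ty": -2.9, "tz": 0, "rx": -6.2, "ry": 29.9, "rz": 23.8, "fingers": 8.5},
  {"tx": -0.2, "ty": -2.9, "tz": 0, "rx": -6.2, "ry": 29.9, "rz": 23.8, "fingers": 8.5},
])

```text
clock: 5.83
tcp_pos: [0.4896, 0.1838, 0.1275]
tcp_rot: [-89.1, -2.9, -19.0]
wrist_force: [0.4, -0.1, 1.0]
grip_width: 0.0848
```

```bash
python3 -c "
from h import *
plan([.487,.182,.047],67.6)"
```

```text
t [-0.6   8.03 -0.38] r [-1.   3.4  2.9] | clock 5.83 q [ 15.  20. -49. 113.  21.  53.  26.]
```

>>> jog_arm([
  {"tx": -0.4, "ty": 1, "tz": -0.3, "rx": -1, "ry": 3.4, "rz": 2.9, "fingers": 8.5},
  {"tx": -0.6, "ty": 4, "tz": -0.4, "rx": -1, "ry": 3.4, "rz": 2.9, "fingers": 8.5},
  {"tx": -0.6, "ty": 7.5, "tz": -0.4, "rx": -1, "ry": 3.4, "rz": 2.9, "fingers": 8.5},
  {"tx": -0.6, "ty": 8, "tz": -0.4, "rx": -1, "ry": 3.4, "rz": 2.9, "fingers": 8.5},
  {"tx": -0.6, "ty": 8, "tz": -0.4, "rx": -1, "ry": 3.4, "rz": 2.9, "fingers": 8.5},
])

```text
clock: 6.25
tcp_pos: [0.4866, 0.1817, 0.0464]
tcp_rot: [-90.1, 0.3, -22.4]
wrist_force: [-1.0, 0.3, 0.8]
grip_width: 0.0849
```

```bash
python3 -c "
from h import *
plan([.487,.182,.047],67.6)"
```

```text
t [ 0.03 -0.06  0.04] r [ 0.1  0.  -0.3] | clock 6.25 q [ 10.  28. -44. 115.  26.  48.  19.]
```

>>> jog_arm([
  {"tx": 0, "ty": 0, "tz": 0, "rx": 0, "ry": 0, "rz": 0, "fingers": 6},
  {"tx": 0, "ty": 0, "tz": 0, "rx": 0, "ry": 0, "rz": 0, "fingers": 4.5},
  {"tx": 0, "ty": 0, "tz": 0, "rx": 0, "ry": 0, "rz": 0, "fingers": 4.5},
  {"tx": 0, "ty": 0, "tz": 0, "rx": 0, "ry": 0, "rz": 0, "fingers": 4.5},
  {"tx": 0, "ty": 0, "tz": 0, "rx": 0, "ry": 0, "rz": 0, "fingers": 4.5},
])

```text
clock: 6.67
tcp_pos: [0.4876, 0.1812, 0.0486]
tcp_rot: [-90.1, 0.1, -22.4]
wrist_force: [-2.4, -4.0, 7.6]
grip_width: 0.0492
```

>>> jog_arm([
  {"tx": 0, "ty": 0, "tz": 0, "rx": 0, "ry": 0, "rz": 0, "fingers": 4.5},
  {"tx": 0, "ty": 0, "tz": 0, "rx": 0, "ry": -5, "rz": 0, "fingers": 4.5},
  {"tx": 0, "ty": 0, "tz": 0, "rx": 0, "ry": -10, "rz": 0, "fingers": 4.5},
  {"tx": 0, "ty": 0, "tz": 0, "rx": 0, "ry": -14, "rz": 0, "fingers": 4.5},
  {"tx": 0, "ty": 0, "tz": 0, "rx": 0, "ry": -16.4, "rz": 0, "fingers": 4.5},
])

```text
clock: 7.08
tcp_pos: [0.4876, 0.1811, 0.0487]
tcp_rot: [-90.0, 0.1, -5.9]
wrist_force: [0.9, 0.9, -8.0]
grip_width: 0.0493
```

```bash
python3 -c "
from h import *
plan([.487,.182,.047],84);s=tool()[2];print(s['wrist_force'],s['grip_width'])"
```

```text
t [-0.06  0.17  0.08] r [ 0.   0.1 -0.1] | clock 7.08 q [ 13.  29. -48. 114.  29.  49.  34.]
[ 0.86003597  0.91060987 -7.96714064] 0.04932991618468063
```

>>> jog_arm([
  {"tx": 0, "ty": 0, "tz": 0, "rx": 0, "ry": 0, "rz": 0, "fingers": 6.5},
  {"tx": 0, "ty": 0, "tz": 0, "rx": 0, "ry": 0, "rz": 0, "fingers": 8.5},
  {"tx": 0, "ty": -1, "tz": 0, "rx": 0, "ry": 0, "rz": 0, "fingers": 8.5},
  {"tx": 0, "ty": -5, "tz": 0, "rx": 0, "ry": 0, "rz": 0, "fingers": 8.5},
  {"tx": 0, "ty": -7, "tz": 0, "rx": 0, "ry": 0, "rz": 0, "fingers": 8.5},
])

```text
clock: 7.5
tcp_pos: [0.4888, 0.1825, 0.1223]
tcp_rot: [-89.9, -0.1, -5.9]
wrist_force: [0.7, 0.6, 0.7]
grip_width: 0.0848
```

```bash
sed -i 's/\[.487,.182,.071\]/[.4875,.1812,.071]/' h.py; python3 -c "
from h import *
view(24,50,.16)"
```

```text
tcp [0.504 0.188 0.093]
t [1.44 2.96 0.75] r [  6.3 -29.4 -23.7] | clock 7.5 q [ 18.  23. -52. 111.  22.  56.  39.]
```

>>> jog_arm([
  {"tx": 1.5, "ty": 0, "tz": 0.8, "rx": 6.3, "ry": -29.4, "rz": -23.7, "fingers": 8.5},
  {"tx": 1.5, "ty": 0, "tz": 0.8, "rx": 6.3, "ry": -29.4, "rz": -23.7, "fingers": 8.5},
  {"tx": 1.5, "ty": 0, "tz": 0.8, "rx": 6.3, "ry": -29.4, "rz": -23.7, "fingers": 8.5},
  {"tx": 1.5, "ty": 1, "tz": 0.8, "rx": 6.3, "ry": -29.4, "rz": -23.7, "fingers": 8.5},
  {"tx": 1.5, "ty": 2, "tz": 0.8, "rx": 6.3, "ry": -29.4, "rz": -23.7, "fingers": 8.5},
])

```text
clock: 7.92
tcp_pos: [0.5055, 0.1903, 0.1047]
tcp_rot: [-89.7, -23.1, 22.2]
wrist_force: [1.0, -1.5, -0.7]
grip_width: 0.0847
```

>>> jog_arm([
  {"tx": 0, "ty": 0.5, "tz": 0, "rx": 0, "ry": -1.5, "rz": -1, "fingers": 8.5},
  {"tx": 0, "ty": 0.5, "tz": 0, "rx": 0, "ry": -1.5, "rz": -1, "fingers": 8.5},
  {"tx": 0, "ty": 0.5, "tz": 0, "rx": 0, "ry": -1.5, "rz": -1, "fingers": 8.5},
])

```text
clock: 8.17
tcp_pos: [0.508, 0.1914, 0.1013]
tcp_rot: [-90.4, -24.2, 23.8]
wrist_force: [0.2, -0.2, 0.1]
grip_width: 0.0851
```

```bash
python3 -c "
from h import *
view(24,50,.16)
c=cams.calibration('wrist');im=cams.camera('wrist');cv2.imwrite('pics/w4.png',im)
np.save('c4.npy',c)
p=pix(c,[.4875,.1812,.071])[0];print(p)
x,y=p.astype(int);x-=50;y-=45;f=im[y:y+75,x:x+100]
cv2.imwrite('pics/w4c.png',cv2.resize(f,None,fx=8,fy=8,interpolation=2))
print(x,y,tool()[2]['tcp_rot'])"
```

```text
tcp [0.504 0.188 0.093]
t [-0.8   0.58 -0.1 ] r [ 0.5 -0.2 -0.1] | clock 8.17 q [ 22.  16. -54. 128.  41.  23.  51.]
[314.66788139 182.6076988 ]
264 137 [-90.35978833 -24.272606    23.77453833]
```

View pics/w4c.png

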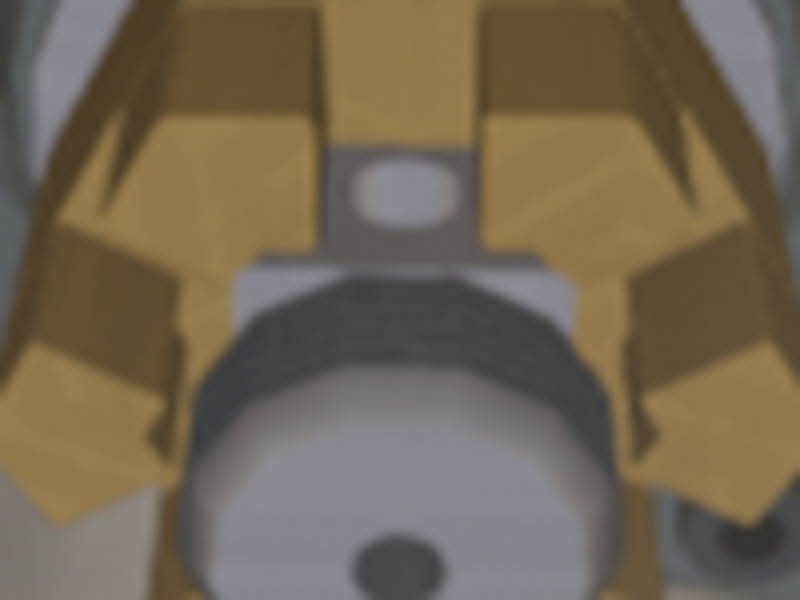

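The hole (406,192) sits inside the slot (318 to 482), its face square to the view at 23.8°, so they are aligned. Now the pin.

```bash
python3 -c "
from h import *
c=np.load('c4.npy',allow_pickle=True).item()
print('spindle',w(c,(264+398/8-.45,137+568/8-.45),.093), 'hole end',w(c,(264+406/8-.45,137+192/8-.45),.071))
plan([.46,.25,.2],72);plan([.431,.395,.15],72)"
```

```text
spindle [0.48676269 0.18034791 0.093     ] hole end [0.47424932 0.17524214 0.071     ]
t [ 2.12 -9.87  7.21] r [-8.5 41.1 23.3] | clock 8.22 q [ 22.  16. -54. 128.  41.  23.  51.]
t [ 2.97 -4.09 21.69] r [-8.5 41.1 23.3] | clock 8.22 q [ 22.  16. -54. 128.  41.  23.  51.]
```

>>> jog_arm([
  {"tx": 2, "ty": -9.9, "tz": 7.2, "rx": -8.5, "ry": 41, "rz": 23.3, "fingers": 8.5},
  {"tx": 2, "ty": -9.9, "tz": 7.2, "rx": -8.5, "ry": 41, "rz": 23.3, "fingers": 8.5},
  {"tx": 2.5, "ty": -8, "tz": 14, "rx": -8.5, "ry": 41, "rz": 23.3, "fingers": 6},
  {"tx": 3, "ty": -6, "tz": 18, "rx": -8.5, "ry": 41, "rz": 23.3, "fingers": 6},
  {"tx": 3, "ty": -4.1, "tz": 21.7, "rx": -8.5, "ry": 41, "rz": 23.3, "fingers": 6},
])

```text
clock: 8.63
tcp_pos: [0.446, 0.3443, 0.1666]
tcp_rot: [-88.1, -6.8, -7.1]
wrist_force: [1.3, -0.3, 1.2]
grip_width: 0.0598
```

```bash
python3 -c "
from h import *
plan([.431,.395,.15],72)"
```

```text
t [-2.29  1.56  4.79] r [-2.6 11.   6.6] | clock 8.63 q [  2.  22. -56. 108.  28.  57.  16.]
```

>>> jog_arm([
  {"tx": -2.3, "ty": 1.5, "tz": 4.8, "rx": -2.6, "ry": 11, "rz": 6.6, "fingers": 6},
  {"tx": -2.3, "ty": 1.5, "tz": 4.8, "rx": -2.6, "ry": 11, "rz": 6.6, "fingers": 6},
  {"tx": -2.3, "ty": 1.5, "tz": 4.8, "rx": -2.6, "ry": 11, "rz": 6.6, "fingers": 6},
  {"tx": -2.3, "ty": 1.5, "tz": 4.8, "rx": -2.6, "ry": 11, "rz": 6.6, "fingers": 6},
])

```text
clock: 8.97
tcp_pos: [0.4312, 0.3968, 0.151]
tcp_rot: [-89.9, 0.1, -17.9]
wrist_force: [0.5, -0.5, -0.6]
grip_width: 0.0596
```

```bash
python3 -c "
from h import *
plan([.431,.395,.15],72)
c=cams.calibration('wrist');im=cams.camera('wrist');cv2.imwrite('pics/w5.png',im);np.save('c5.npy',c)
print(pix(c,[.431,.3996,.053]))
# red grip blob, top face
h=cv2.cvtColor(im,cv2.COLOR_BGR2HSV);m=((h[...,1]>150)&((h[...,0]<8)|(h[...,0]>172))&(h[...,2]>80)).astype(np.uint8)
n,l,st,ce=cv2.connectedComponentsWithStats(m)
for i in range(1,n):
    if st[i,4]>60: print(st[i],ce[i],cv2.minAreaRect(np.argwhere(l==i)[:,::-1].astype(np.float32)))
cv2.imwrite('pics/w5c.png',cv2.resize(im[80:330,180:480],None,fx=2.4,fy=2.4,interpolation=2))"
```

```text
t [ 0.04  0.1  -0.18] r [-0.1  0.1 -0.1] | clock 8.97 q [ -7.  29. -53. 101.  25.  63.   4.]
[[319.16770218 198.50413176]]
[313 173  15  44 535] [319.50280374 194.38317757] ((319.4970397949219, 194.53822326660156), (12.578226089477539, 43.64031219482422), 4.39870548248291)
[ 37 327  11  19 129] [ 41.72093023 336.1627907 ] ((41.70755386352539, 336.2735595703125), (7.005387783050537, 18.268951416015625), 15.94539737701416)
```

View pics/w5c.png

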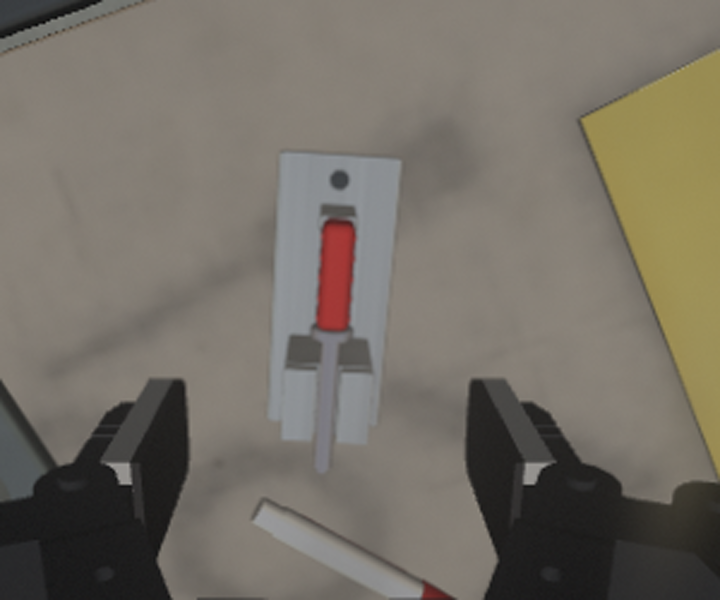

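```bash
python3 -c "
from h import *
c=np.load('c5.npy',allow_pickle=True).item()
f=lambda x,y:(180+x/2.4-.3,80+y/2.4-.3)
A=w(c,f(339,222),.052);B=w(c,f(333,329),.052);T=w(c,f(322,470),.0465);C=w(c,f(331,335),.053)
print(A,B,T,'len',np.linalg.norm(A-B),np.linalg.norm((A+B)/2-T))
g=(A+B)/2;print('grip',g,'dirs',np.degrees(np.arctan2(*(B-A)[1::-1])),np.degrees(np.arctan2(*(T-g)[1::-1])))
d=np.degrees(np.arctan2(*(T-g)[1::-1]))
print('from tip',T[:2]-.0805*np.array([np.cos(np.radians(d)),np.sin(np.radians(d))]))
plan([g[0],g[1],.10],d+90);plan([g[0],g[1],.029],d+90)"
```

```text
[0.41009893 0.40786444 0.052     ] [0.4467613  0.39391202 0.052     ] [0.50314753 0.37133524 0.0465    ] len 0.039227530046662025 0.08053770359755275
grip [0.42843011 0.40088823 0.052     ] dirs -20.83508696619195 -21.58028464819545
from tip [0.42829033 0.40094351]
t [-0.45  5.1   0.45] r [-0.   3.6  0. ] | clock 9.02 q [ -6.  28. -53. 101.  25.  63.   4.]
t [-0.45 12.2   0.45] r [-0.   3.6  0. ] | clock 9.02 q [ -6.  28. -53. 101.  25.  63.   4.]
```

The view shows the pin at rest, and its measured lengths (39.2 and 80.5 mm) match the description. Going down to grasp.

>>> jog_arm([
  {"tx": -0.45, "ty": 4, "tz": 0.45, "rx": 0, "ry": 3.6, "rz": 0, "fingers": 6},
  {"tx": -0.45, "ty": 7, "tz": 0.45, "rx": 0, "ry": 3.6, "rz": 0, "fingers": 6},
  {"tx": -0.45, "ty": 10, "tz": 0.45, "rx": 0, "ry": 3.6, "rz": 0, "fingers": 6},
  {"tx": -0.45, "ty": 12.3, "tz": 0.45, "rx": 0, "ry": 3.6, "rz": 0, "fingers": 6},
  {"tx": -0.45, "ty": 12.3, "tz": 0.45, "rx": 0, "ry": 3.6, "rz": 0, "fingers": 6},
])

```text
clock: 9.43
tcp_pos: [0.4271, 0.3958, 0.0244]
tcp_rot: [-90.5, 0.1, -21.6]
wrist_force: [0.2, -0.2, -0.2]
grip_width: 0.0598
```

```bash
python3 -c "
from h import *
plan([.4284,.4009,.027],68.6);print(tool()[2]['wrist_force'])"
```

```text
t [-0.07 -0.26  0.52] r [ 0.5 -0.2 -0.1] | clock 9.43 q [-12.  37. -46. 106.  34.  52.  -6.]
[ 0.24694766 -0.23318604 -0.15378176]
```

>>> jog_arm([
  {"tx": -0.1, "ty": -0.2, "tz": 0.5, "rx": 0.5, "ry": 0, "rz": 0, "fingers": 5},
  {"tx": -0.1, "ty": -0.2, "tz": 0.5, "rx": 0.5, "ry": 0, "rz": 0, "fingers": 3.5},
  {"tx": -0.1, "ty": -0.2, "tz": 0.5, "rx": 0.5, "ry": 0, "rz": 0, "fingers": 2.2},
  {"tx": -0.1, "ty": -0.2, "tz": 0.5, "rx": 0.5, "ry": 0, "rz": 0, "fingers": 2.2},
  {"tx": -0.1, "ty": -0.2, "tz": 0.5, "rx": 0.5, "ry": 0, "rz": 0, "fingers": 2.2},
], squeeze=30)

```text
clock: 9.85
tcp_pos: [0.4288, 0.4014, 0.0278]
tcp_rot: [-89.8, 0.0, -21.7]
wrist_force: [0.0, -0.8, -0.1]
grip_width: 0.0223
```

>>> jog_arm([
  {"tx": 0, "ty": 0, "tz": 0, "rx": 0, "ry": 0, "rz": 0, "fingers": 1.2},
  {"tx": 0, "ty": 0, "tz": 0, "rx": 0, "ry": 0, "rz": 0, "fingers": 0.8},
  {"tx": 0, "ty": 0, "tz": 0, "rx": 0, "ry": 0, "rz": 0, "fingers": 0.8},
  {"tx": 0, "ty": 0, "tz": 0, "rx": 0, "ry": 0, "rz": 0, "fingers": 0.8},
])

```text
clock: 10.18
tcp_pos: [0.4292, 0.4018, 0.0285]
tcp_rot: [-89.8, -0.0, -21.7]
wrist_force: [1.0, -1.1, 6.0]
grip_width: 0.011
```

```bash
python3 -c "
from h import *
p,R,s=tool();print(p,s['tcp_rot'],s['wrist_force'],s['grip_width'])"
```

```text
[0.42922432 0.40180731 0.0285434 ] [-8.97893409e+01 -2.53447543e-02 -2.16581907e+01] [ 0.9602512  -1.05587231  6.02879052] 0.011041667184926364
```

>>> jog_arm([
  {"tx": 0, "ty": -1, "tz": 0, "rx": 0, "ry": 0, "rz": 0, "fingers": 0.8},
  {"tx": 0, "ty": -3, "tz": 0, "rx": 0, "ry": 0, "rz": 0, "fingers": 0.8},
  {"tx": 0, "ty": -5, "tz": 0, "rx": 0, "ry": 0, "rz": 0, "fingers": 0.8},
  {"tx": 0, "ty": -8, "tz": 0, "rx": 0, "ry": 0, "rz": 0, "fingers": 0.8},
  {"tx": 0, "ty": -10, "tz": 0, "rx": 0, "ry": 0, "rz": 0, "fingers": 0.8},
])

```text
clock: 10.6
tcp_pos: [0.4289, 0.4021, 0.1308]
tcp_rot: [-89.7, -0.0, -21.6]
wrist_force: [1.4, 0.8, -0.4]
grip_width: 0.0114
```

```bash
cat >> h.py <<'E'
CT=np.array([.4874,.1811])
def ins(back,yaw=23.5,z=.0545,lat=0.):
    "TCP for grip centre 'back' m from axis"
    a=np.radians(yaw);d=np.array([np.cos(a),np.sin(a)]);l=np.array([-d[1],d[0]])
    q=CT-(back-.0004)*d+lat*l; plan([*q,z],yaw+90)
E
python3 -c "
from h import *
ins(.115,z=.10);print(tool()[2]['wrist_force'],tool()[2]['grip_width'])"
```

```text
t [  5.49   2.95 -26.53] r [ -0.3 -45.1   0.1] | clock 10.6 q [ -8.  30. -52. 102.  26.  61.  -1.]
[ 1.37555419  0.78284802 -0.39701282] 0.011400275412414588
```

>>> jog_arm([
  {"tx": 1.1, "ty": 0, "tz": -4, "rx": 0, "ry": -7, "rz": 0, "fingers": 0.8},
  {"tx": 2.2, "ty": 0, "tz": -8, "rx": 0, "ry": -14, "rz": 0, "fingers": 0.8},
  {"tx": 3.0, "ty": 0, "tz": -12, "rx": 0, "ry": -21, "rz": 0, "fingers": 0.8},
  {"tx": 3.7, "ty": 0, "tz": -16, "rx": 0, "ry": -28, "rz": 0, "fingers": 0.8},
  {"tx": 4.4, "ty": 0, "tz": -20, "rx": 0, "ry": -35, "rz": 0, "fingers": 0.8},
])

```text
clock: 11.02
tcp_pos: [0.3966, 0.2046, 0.1296]
tcp_rot: [-89.8, -0.1, 12.5]
wrist_force: [0.3, -0.4, 0.1]
grip_width: 0.0117
```

```bash
python3 -c "
from h import *
ins(.115,z=.10);print(tool()[2]['wrist_force'],tool()[2]['grip_width'])"
```

```text
t [-2.9   2.94 -6.46] r [ -0.2 -11.    0.1] | clock 11.02 q [ 26.  18. -67. 120.  20.  54.  50.]
[ 0.29742605 -0.3967674   0.0594077 ] 0.011709274250249023
```

>>> jog_arm([
  {"tx": -2.9, "ty": 0, "tz": -6.5, "rx": 0, "ry": -11, "rz": 0, "fingers": 0.8},
  {"tx": -2.9, "ty": 0, "tz": -6.5, "rx": 0, "ry": -11, "rz": 0, "fingers": 0.8},
  {"tx": -2.9, "ty": 1, "tz": -6.5, "rx": 0, "ry": -11, "rz": 0, "fingers": 0.8},
  {"tx": -2.9, "ty": 2, "tz": -6.5, "rx": 0, "ry": -11, "rz": 0, "fingers": 0.8},
  {"tx": -2.9, "ty": 2.9, "tz": -6.5, "rx": 0, "ry": -11, "rz": 0, "fingers": 0.8},
])

```text
clock: 11.43
tcp_pos: [0.3825, 0.1329, 0.1]
tcp_rot: [-89.9, -0.1, 23.2]
wrist_force: [0.9, 0.3, -0.6]
grip_width: 0.0114
```

```bash
python3 -c "
from h import *
ins(.115,z=.0545);print(tool()[2]['wrist_force'],tool()[2]['grip_width'])"
```

```text
t [0.07 4.55 0.23] r [-0.1 -0.3  0.1] | clock 11.43 q [ 37.  17. -70. 127.  21.  49.  68.]
[ 0.91020629  0.29861171 -0.61986981] 0.01143246870413272
```

>>> jog_arm([
  {"tx": 0, "ty": 1.5, "tz": 0.2, "rx": 0, "ry": -0.3, "rz": 0, "fingers": 0.8},
  {"tx": 0, "ty": 3, "tz": 0.2, "rx": 0, "ry": -0.3, "rz": 0, "fingers": 0.8},
  {"tx": 0.1, "ty": 4.5, "tz": 0.2, "rx": 0, "ry": -0.3, "rz": 0, "fingers": 0.8},
  {"tx": 0.1, "ty": 4.5, "tz": 0.2, "rx": 0, "ry": -0.3, "rz": 0, "fingers": 0.8},
  {"tx": 0.1, "ty": 4.5, "tz": 0.2, "rx": 0, "ry": -0.3, "rz": 0, "fingers": 0.8},
])

```text
clock: 11.85
tcp_pos: [0.3819, 0.1356, 0.0549]
tcp_rot: [-89.9, -0.0, 23.5]
wrist_force: [0.2, 1.1, -0.4]
grip_width: 0.0115
```

```bash
python3 -c "
from h import *
ins(.115,z=.0545);print(tool()[2]['tcp_rot'],tool()[2]['grip_width'])
c=cams.calibration('wrist');im=cams.camera('wrist');cv2.imwrite('pics/w6.png',im);np.save('c6.npy',c)
print(pix(c,[[.4874,.1811,.071],[.4874-.0345*.917,.1811-.0345*.4,.071]]))
cv2.imwrite('pics/w6c.png',cv2.resize(im[170:320,220:420],None,fx=4,fy=4,interpolation=2))
s=cams.camera('scene');cv2.imwrite('pics/s6.png',s)"
```

```text
t [ 0.03  0.04 -0.03] r [-0.1  0.   0. ] | clock 11.85 q [ 30.  22. -64. 129.  28.  45.  61.]
[-8.98948187e+01 -3.93839217e-02  2.35250416e+01] 0.011498937171838709
[[315.93108622 436.01019993]
 [315.86035598 393.53405132]]
```

View pics/w6c.png

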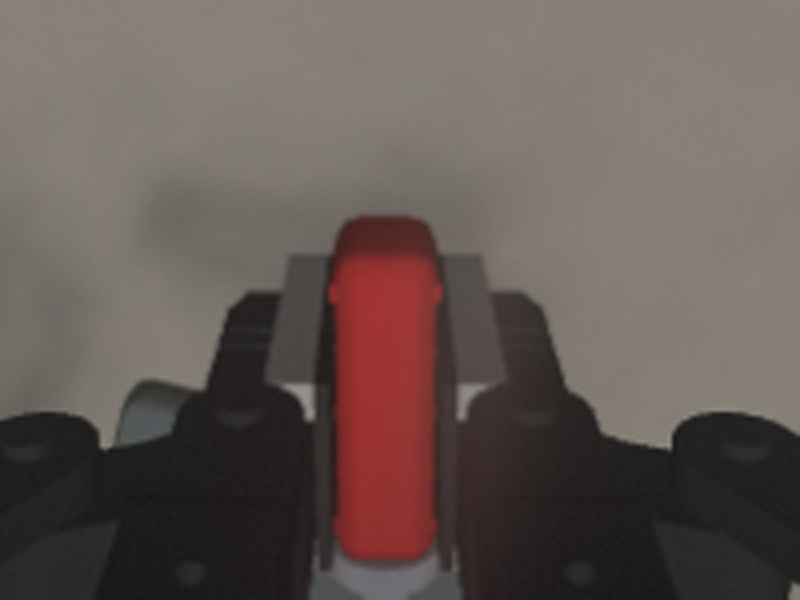

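The grip is straight in the jaws, but the palm hides the nut from this side. I'll go by feel in small steps.

>>> jog_arm([
  {"tx": 0.4, "ty": 0, "tz": 0, "rx": 0, "ry": 0, "rz": 0, "fingers": 0.8},
  {"tx": 0.8, "ty": 0, "tz": 0, "rx": 0, "ry": 0, "rz": 0, "fingers": 0.8},
  {"tx": 1.1, "ty": 0.05, "tz": 0, "rx": 0, "ry": 0, "rz": 0, "fingers": 0.8},
  {"tx": 1.3, "ty": 0.05, "tz": 0, "rx": 0, "ry": 0, "rz": 0, "fingers": 0.8},
  {"tx": 1.3, "ty": 0.05, "tz": 0, "rx": 0, "ry": 0, "rz": 0, "fingers": 0.8},
])

```text
clock: 12.37
tcp_pos: [0.3958, 0.1414, 0.0556]
tcp_rot: [-89.9, -0.2, 23.5]
wrist_force: [-0.6, -0.1, 0.3]
grip_width: 0.0114
```

```bash
cat >> h.py <<'E'
def st(back,**k):
    ins(back,**k);p,R,s=tool();print("F tool",R.inv().apply(s["wrist_force"]).round(2),"M tool",R.inv().apply(s["ft_torque"]).round(2),"rot",s["tcp_rot"].round(1),"z",p[2].round(4))
E
python3 -c "
from h import *
st(.099)"
```

```text
t [ 0.12  0.11 -0.01] r [-0.1 -0.   0.2] | clock 12.37 q [ 29.  23. -63. 127.  29.  46.  60.]
F tool [-0.56 -0.34  0.13] M tool [-0.   -0.02  0.02] rot [-89.9  -0.2  23.5] z 0.0556
```

>>> jog_arm([
  {"tx": 0.1, "ty": 0.1, "tz": 0, "rx": 0, "ry": 0, "rz": 0.2, "fingers": 0.8},
  {"tx": 0.3, "ty": 0.1, "tz": 0, "rx": 0, "ry": 0, "rz": 0.2, "fingers": 0.8},
  {"tx": 0.5, "ty": 0.1, "tz": 0, "rx": 0, "ry": 0, "rz": 0.2, "fingers": 0.8},
  {"tx": 0.6, "ty": 0.1, "tz": 0, "rx": 0, "ry": 0, "rz": 0.2, "fingers": 0.8},
  {"tx": 0.7, "ty": 0.1, "tz": 0, "rx": 0, "ry": 0, "rz": 0.2, "fingers": 0.8},
])

```text
clock: 12.78
tcp_pos: [0.4023, 0.1442, 0.0546]
tcp_rot: [-89.9, -0.0, 23.5]
wrist_force: [0.1, -0.2, -0.3]
grip_width: 0.0113
```

```bash
python3 -c "
from h import *
st(.092)"
```

```text
t [ 0.11  0.01 -0.01] r [-0.1 -0.   0. ] | clock 12.78 q [ 28.  24. -62. 126.  30.  46.  60.]
F tool [-0.05  0.25 -0.25] M tool [-0.   -0.03  0.05] rot [-89.9  -0.   23.5] z 0.0546
```

>>> jog_arm([
  {"tx": 0.15, "ty": 0, "tz": 0, "rx": 0, "ry": 0, "rz": 0, "fingers": 0.8},
  {"tx": 0.25, "ty": 0, "tz": 0, "rx": 0, "ry": 0, "rz": 0, "fingers": 0.8},
  {"tx": 0.35, "ty": 0, "tz": 0, "rx": 0, "ry": 0, "rz": 0, "fingers": 0.8},
  {"tx": 0.45, "ty": 0, "tz": 0, "rx": 0, "ry": 0, "rz": 0, "fingers": 0.8},
])

```text
clock: 13.12
tcp_pos: [0.4065, 0.1461, 0.0546]
tcp_rot: [-89.9, -0.0, 23.5]
wrist_force: [-0.2, 0.8, -0.8]
grip_width: 0.0116
```

```bash
python3 -c "
from h import *
st(.085)"
```

```text
t [ 0.35  0.01 -0.01] r [-0.1 -0.   0. ] | clock 13.12 q [ 27.  25. -62. 125.  30.  46.  59.]
F tool [0.18 0.78 0.84] M tool [ 0.02 -0.    0.02] rot [-89.9  -0.   23.5] z 0.0546
```

The tip is about 6 mm into the hole with under 1 N. I'll go on.

>>> jog_arm([
  {"tx": 0.2, "ty": 0, "tz": 0, "rx": 0, "ry": 0, "rz": 0, "fingers": 0.8},
  {"tx": 0.4, "ty": 0, "tz": 0, "rx": 0, "ry": 0, "rz": 0, "fingers": 0.8},
  {"tx": 0.6, "ty": 0, "tz": 0, "rx": 0, "ry": 0, "rz": 0, "fingers": 0.8},
  {"tx": 0.8, "ty": 0, "tz": 0, "rx": 0, "ry": 0, "rz": 0, "fingers": 0.8},
  {"tx": 1.0, "ty": 0, "tz": 0, "rx": 0, "ry": 0, "rz": 0, "fingers": 0.8},
])

```text
clock: 13.53
tcp_pos: [0.4159, 0.1502, 0.0546]
tcp_rot: [-89.9, -0.0, 23.5]
wrist_force: [-0.7, 0.2, -0.1]
grip_width: 0.0115
```

```bash
python3 -c "
from h import *
st(.068)"
```

```text
t [ 1.03  0.01 -0.01] r [-0.1 -0.   0. ] | clock 13.53 q [ 26.  26. -61. 124.  31.  47.  59.]
F tool [-0.55  0.09  0.45] M tool [-0.03 -0.04  0.02] rot [-89.9  -0.   23.5] z 0.0546
```

>>> jog_arm([
  {"tx": 0.2, "ty": 0, "tz": 0, "rx": 0, "ry": 0, "rz": 0, "fingers": 0.8},
  {"tx": 0.4, "ty": 0, "tz": 0, "rx": 0, "ry": 0, "rz": 0, "fingers": 0.8},
  {"tx": 0.6, "ty": 0, "tz": 0, "rx": 0, "ry": 0, "rz": 0, "fingers": 0.8},
  {"tx": 0.8, "ty": 0, "tz": 0, "rx": 0, "ry": 0, "rz": 0, "fingers": 0.8},
  {"tx": 1.0, "ty": 0, "tz": 0, "rx": 0, "ry": 0, "rz": 0, "fingers": 0.8},
])

```text
clock: 13.95
tcp_pos: [0.4253, 0.1543, 0.0546]
tcp_rot: [-89.9, -0.0, 23.5]
wrist_force: [0.6, -0.3, -0.5]
grip_width: 0.0112
```

```bash
python3 -c "
from h import *
st(.049)"
```

```text
t [ 1.91  0.01 -0.01] r [-0.1 -0.   0. ] | clock 13.95 q [ 25.  26. -60. 123.  31.  48.  59.]
F tool [ 0.44  0.53 -0.5 ] M tool [-0.02  0.03  0.02] rot [-89.9  -0.   23.5] z 0.0546
```

>>> jog_arm([
  {"tx": 0.3, "ty": 0, "tz": 0, "rx": 0, "ry": 0, "rz": 0, "fingers": 0.8},
  {"tx": 0.6, "ty": 0, "tz": 0, "rx": 0, "ry": 0, "rz": 0, "fingers": 0.8},
  {"tx": 0.9, "ty": 0, "tz": 0, "rx": 0, "ry": 0, "rz": 0, "fingers": 0.8},
  {"tx": 1.2, "ty": 0, "tz": 0, "rx": 0, "ry": 0, "rz": 0, "fingers": 0.8},
  {"tx": 1.4, "ty": 0, "tz": 0, "rx": 0, "ry": 0, "rz": 0, "fingers": 0.8},
])

```text
clock: 14.37
tcp_pos: [0.4386, 0.16, 0.0546]
tcp_rot: [-89.9, -0.1, 23.5]
wrist_force: [-0.4, -0.2, -0.9]
grip_width: 0.0114
```

```bash
python3 -c "
from h import *
st(.049)"
```

```text
t [ 0.46  0.01 -0.02] r [-0.1 -0.   0.1] | clock 14.37 q [ 24.  28. -60. 121.  32.  49.  59.]
F tool [-0.48  0.94 -0.05] M tool [-0.06 -0.01  0.01] rot [-89.9  -0.1  23.5] z 0.0546
```

>>> jog_arm([
  {"tx": 0.1, "ty": 0, "tz": 0, "rx": 0, "ry": 0, "rz": 0, "fingers": 0.8},
  {"tx": 0.2, "ty": 0, "tz": 0, "rx": 0, "ry": 0, "rz": 0, "fingers": 0.8},
  {"tx": 0.3, "ty": 0, "tz": 0, "rx": 0, "ry": 0, "rz": 0, "fingers": 0.8},
  {"tx": 0.36, "ty": 0, "tz": 0, "rx": 0, "ry": 0, "rz": 0, "fingers": 0.8},
])

```text
clock: 14.7
tcp_pos: [0.4419, 0.1615, 0.0547]
tcp_rot: [-89.9, -0.1, 23.5]
wrist_force: [-0.6, 0.1, 0.5]
grip_width: 0.0113
```

```bash
python3 -c "
from h import *
st(.049)"
```

```text
t [ 0.09  0.02 -0.02] r [-0.1 -0.   0.1] | clock 14.7 q [ 24.  28. -59. 121.  32.  49.  59.]
F tool [-0.51 -0.53  0.31] M tool [0.03 0.   0.22] rot [-89.9  -0.1  23.5] z 0.0547
```

>>> jog_arm([
  {"tx": 0.05, "ty": 0, "tz": 0, "rx": 0, "ry": 0, "rz": 0, "fingers": 0.8},
  {"tx": 0.09, "ty": 0, "tz": 0, "rx": 0, "ry": 0, "rz": 0, "fingers": 0.8},
])

```text
clock: 14.87
tcp_pos: [0.4419, 0.1615, 0.0545]
tcp_rot: [-89.9, 0.1, 23.5]
wrist_force: [-2.6, -0.7, 0.9]
grip_width: 0.0118
```

```bash
python3 -c "
from h import *
st(.049)"
```

```text
t [ 0.09 -0.   -0.01] r [-0.1 -0.  -0.1] | clock 14.87 q [ 24.  28. -59. 121.  32.  49.  59.]
F tool [-2.62 -0.88  0.36] M tool [0.02 0.03 0.54] rot [-89.9   0.1  23.5] z 0.0545
```

>>> jog_arm([
  {"tx": 0.06, "ty": 0, "tz": 0, "rx": 0, "ry": 0, "rz": 0, "fingers": 0.8},
  {"tx": 0.12, "ty": 0, "tz": 0, "rx": 0, "ry": 0, "rz": 0, "fingers": 0.8},
])

```text
clock: 15.03
tcp_pos: [0.442, 0.1614, 0.0542]
tcp_rot: [-90.0, 0.2, 23.5]
wrist_force: [-5.3, -1.0, 3.5]
grip_width: 0.0112
```

```bash
python3 -c "
from h import *
st(.049)
im=cams.camera('scene');cv2.imwrite('pics/s7.png',im)"
```

```text
t [ 0.09 -0.03 -0.01] r [-0.  -0.  -0.2] | clock 15.03 q [ 24.  28. -59. 121.  32.  49.  58.]
F tool [-5.23 -3.44  1.23] M tool [ 0.12 -0.07  0.92] rot [-90.    0.2  23.5] z 0.0542
```

It stops firmly 0.9 mm from the nominal home at about 5 N, so the shoulder is home. Easing off and releasing.

>>> jog_arm([
  {"tx": -0.03, "ty": -0.02, "tz": 0, "rx": 0, "ry": 0, "rz": 0, "fingers": 0.8},
  {"tx": -0.03, "ty": -0.02, "tz": 0, "rx": 0, "ry": 0, "rz": 0, "fingers": 2},
  {"tx": -0.03, "ty": -0.02, "tz": 0, "rx": 0, "ry": 0, "rz": 0, "fingers": 4},
  {"tx": -0.03, "ty": -0.02, "tz": 0, "rx": 0, "ry": 0, "rz": 0, "fingers": 5},
  {"tx": -0.03, "ty": -0.02, "tz": 0, "rx": 0, "ry": 0, "rz": 0, "fingers": 5},
])

```text
clock: 15.5
tcp_pos: [0.4422, 0.1615, 0.0546]
tcp_rot: [-90.0, 0.1, 23.5]
wrist_force: [0.8, 0.2, -1.0]
grip_width: 0.0501
```

>>> jog_arm([
  {"tx": 0, "ty": -2, "tz": 0, "rx": 0, "ry": 0, "rz": 0, "fingers": 5},
  {"tx": 0, "ty": -5, "tz": 0, "rx": 0, "ry": 0, "rz": 0, "fingers": 5},
  {"tx": 0, "ty": -8, "tz": 0, "rx": 0, "ry": 0, "rz": 0, "fingers": 5},
  {"tx": 0, "ty": -11, "tz": 0, "rx": 0, "ry": 0, "rz": 0, "fingers": 5},
  {"tx": 0, "ty": -12, "tz": 0, "rx": 0, "ry": 0, "rz": 0, "fingers": 5},
])

```text
clock: 15.92
tcp_pos: [0.4448, 0.1632, 0.1784]
tcp_rot: [-90.0, -0.2, 23.5]
wrist_force: [0.4, 0.2, -0.1]
grip_width: 0.0499
```

>>> jog_arm([
  {"tx": 0, "ty": 0, "tz": 0, "rx": 0, "ry": 0, "rz": 0, "fingers": 5},
  {"tx": 0, "ty": 0, "tz": 0, "rx": 0, "ry": 0, "rz": 0, "fingers": 5},
  {"tx": 0, "ty": 0, "tz": 0, "rx": 0, "ry": 0, "rz": 0, "fingers": 5},
])

```text
clock: 16.17
tcp_pos: [0.4442, 0.1627, 0.1773]
tcp_rot: [-90.0, -0.1, 23.5]
wrist_force: [0.4, -0.8, 0.1]
grip_width: 0.0502
```

```bash
python3 -c "
from h import *
c=cams.calibration('wrist');im=cams.camera('wrist');cv2.imwrite('pics/w8.png',im);np.save('c8.npy',c)
a=np.radians(23.5);d=np.array([np.cos(a),np.sin(a),0]);C=np.array([.4874,.1811,.071])
print('pred: tail top, grip front top, tip, axis',pix(c,[C-.069*d+[0,0,.008],C-.029*d+[0,0,.008],C+.0315*d,C+[0,0,.022]]).round(1).tolist())
cv2.imwrite('pics/w8c.png',cv2.resize(im[120:320,220:420],None,fx=3,fy=3,interpolation=2))"
```

```text
pred: tail top, grip front top, tip, axis [[315.7, 173.8], [315.8, 219.2], [315.9, 276.1], [315.8, 257.0]]
```

View pics/w8c.png

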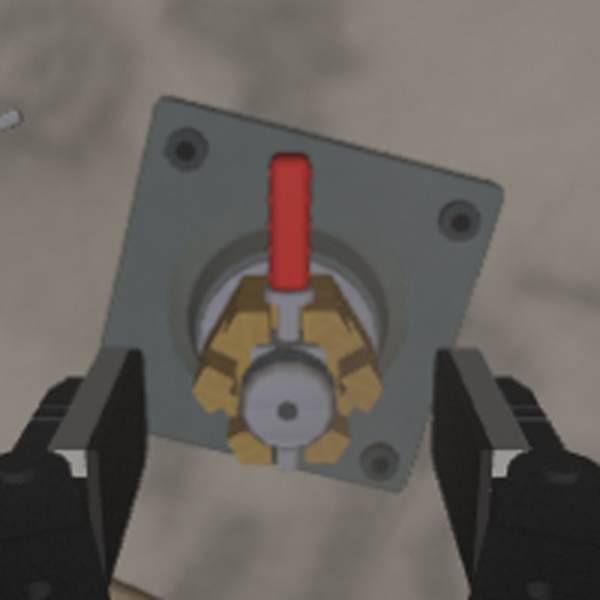

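The final view shows the pin through the nut. The grip's tail top edge is at v≈174 (predicted 173.8 at home), the tip at v≈276.7 (predicted 276.1), and nothing touches it. Handing in.

```bash
python3 -c "
from h import *
print(ctrl.finish_job())"
```

```text
the job is handed in; nothing more can be done
None
```

The locking pin is through the nut's slot and the cross hole, its shoulder against the nut, and let go. I handed the job in at about 16 s; no verdict was reported.

**Nut:** I gripped the nut on its flats and tightened it to about 0 rad. That overshot the hole, which I couldn't see until the nut had moved. The wrist camera then put the hole at about 24° in the world frame, so I brought the nut back about 16° to an angle of about -0.29 rad. That is still the next slot to line up. A second close look showed the hole inside the slot.

**Pin:** I took the larger pin from its rest. It went in by small steps with under about 1 N of force, until it came to a firm stop at about 5 N.

**Last checks:**
- **Position:** at the stop the pin was about 0.9 mm short of where I had calculated home. In the last picture, the tail and tip of the pin were within 1 mm of their expected home positions. The front edge of the grip looked about 2 mm back, which disagrees with that, but it is still inside the 4 mm limit.
- **Clearance:** after I let go, the gripper stood 12 cm higher, touching nothing. I did not go near the brush or the marker pen, though I took no final position measurement of them.

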